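Unstack the specimen jars onto their colour-coded mats

ROBOT

A 6-joint arm with a two-finger parallel gripper is mounted at the origin on the work surface. World frame = base frame: x ahead of the robot, y to its left, z up, the work surface at z = 0. Lengths are in m, angles in rad, forces in N, time in s.
With the tool pointing down it reaches from about 0.2 to 0.875 m from the base axis. Payload 3.4 kg.
Tool frame: the origin (TCP) lies between the finger pads; the fingertips stand 25 mm ahead of it and the grasp point (between the pads) lies 6 mm ahead of it (r.nose_length is the z of the fingertips in the tool frame, in m); z points along the fingers, y is the line along which they close (so a half turn about z gives the same grasp; the last joint's range is limited). The gripper opens to 94 mm and grips with 3 to 60 N. Pads are 16 mm wide; open, the fingers measure 119 mm over their backs; the gripper's body (75 mm by 177 mm) begins 78 mm behind the grasp point.
Start: joints at [1.015, 0.276, 1.505, -0, 1.361, -0.121], TCP at [0.242, 0.522, 0.23] pointing down, gripper open.
Joint ranges: [-2.89, 2.89], [-0.75, 2.08], [0.22, 2.7], [-1.18, 4.32], [0.11, 2.71], [-2.7, 2.7]. Speed limits (rad/s): [2.57, 2.57, 3.14, 3.14, 3.14, 3.14].

INTERFACE

Orientations are given as a unit quaternion [w, x, y, z].
In Python, from plant import r, gripper_to, inverse_kinematics, vision, models, telemetry gives the robot as it stands. Calls block until the motion is done:
- r.move_to(position, orientation): joint-space move of the TCP to a pose.
- r.move_l(position, rot=None, vel=0.15, guard=None): straight line of the TCP; rot=None keeps the orientation; vel is the mean speed in m/s. With guard (N) it stops when the force on the tool has changed by that much, and returns True; else False.
- r.movej(angles): joint-space move.
- gripper_to(opening, f_grip=None): finger opening in m; f_grip is the grip in N (None keeps the last); returns when the fingers have stopped.
- r.hold(seconds).
- inverse_kinematics(position, orientation): joint angles nearest the present ones, or None.
- vision.snapshot(name): name is "scene" or "top" or "wrist"; returns the picture (420x560x3 uint8, red, green, blue); there is no depth.
- vision.get_calibration(name): a dict with "fx", "fy", "cx", "cy" (pixels), "D" ([k1, k2, p1, p2, k3] as OpenCV has them; the pictures are not rectified), "position" and "orientation" of the camera in the world. Camera axes: x right, y down, z forward; pixel columns grow to the right and rows downward; lengths in m; the calibration is good to about 2 mm. A picture is of the moment at which its call begins: read the wrist's pose just before it. get_calibration takes no time and is no camera call; for the wrist camera it gives the pose at the moment of the call.
A pose or a line that the arm cannot do raises r.PlanningError and nothing moves.
- r.sign_off(): hands the job in; it is judged then, once.
Trained networks look in the newest picture that a camera, given by its name, has taken for a name from the list of things; names that differ only in an ending like _2 or _b are one class to them, and where a whole thing is asked for, a point or a joint stands for the part that bears it (a point fixed in the world has none). Each returns a list of dicts, best first, with "score" (0 to 1); they miss things now and then, are a little off and sometimes report something else, mostly with a low value. They report only what shows in the picture. A call takes as long as a camera call.
- models.boxes_of(thing, camera): "at" ([x, y, z] in m, in world coordinates, good to about 4 mm: the middle of the surface that is visible of it).
- models.regions_of(thing, camera): "pixels" (420x560 bool, what is visible of it).
- models.mark_of(thing, camera): "at" ([x, y, z] in m, in world coordinates, good to about 4 mm: a listed point, or the origin of a listed thing).
Readings, each from a call of its own:
- telemetry.current_t(): time.
- telemetry.current_joints(): joint angles.
- telemetry.current_dq(): joint speeds.
- telemetry.current_joint_efforts(): joint torques, N m.
- telemetry.current_ee_pos(): TCP position.
- telemetry.current_tool_rot(): TCP orientation.
- telemetry.current_wrist_force(): force on the tool from outside, world axes, zero at the start.
- telemetry.current_torque(): the same for the moment, N m.
- telemetry.current_opening(): finger opening in m.
- telemetry.current_finger_force(): force on a finger pad.
Only numpy, scipy, OpenCV 4.12 (cv2) and the standard library are available. Lean on these libraries where they do the work, as an engineer would, in place of code of your own. Each camera call takes 0.05 s, during which the arm holds its last target. There are 200 camera calls.

TASK

The specimen jars were carried to the microscope bench in two stacks of two. Take the stacks apart and stand every jar upright in the middle of the bench mat of its own lid colour, keeping the jars upright and setting them down gently without dropping them. Leave the beaker and the glass dish where they are.

Things in the scene. Friction and masses are not known exactly. Their poses are not given: they have to be found in the camera images.
- jar_red: closed specimen jar, a plain cylinder 68 mm in diameter and 36 mm tall with straight sides: white body, red lid covering its whole top, red band round its foot; origin at the centre of its underside, z up; loose, 0.06 to 0.23 kg, a 12 N grip holds it, more does no harm; starts on the bench as the lower jar of a stack, its lid showing 11 mm all round
- jar_blue: closed specimen jar, a plain cylinder 68 mm in diameter and 36 mm tall with straight sides: white body, blue lid covering its whole top, blue band round its foot; origin at the centre of its underside, z up; loose, 0.06 to 0.23 kg, a 12 N grip holds it, more does no harm; starts on the bench as the lower jar of a stack, its lid showing 11 mm all round
- jar_yellow: closed specimen jar, a plain cylinder 46 mm in diameter and 36 mm tall with straight sides: white body, yellow lid covering its whole top, yellow band round its foot; origin at the centre of its underside, z up; loose, 0.06 to 0.23 kg, a 12 N grip holds it, more does no harm; starts on top of one of the two 68 mm jars (underside 36 mm above the bench)
- jar_green: closed specimen jar, a plain cylinder 46 mm in diameter and 36 mm tall with straight sides: white body, green lid covering its whole top, green band round its foot; origin at the centre of its underside, z up; loose, 0.06 to 0.23 kg, a 12 N grip holds it, more does no harm; starts on top of one of the two 68 mm jars (underside 36 mm above the bench)
- mat_red: plain red round bench mat, 96 mm in diameter and 4 mm thick, fixed to the bench; origin at the centre of its underside (bench level), its top is 4 mm above that
- mat_blue: plain blue round bench mat, 96 mm in diameter and 4 mm thick, fixed to the bench; origin at the centre of its underside (bench level), its top is 4 mm above that
- mat_yellow: plain yellow round bench mat, 96 mm in diameter and 4 mm thick, fixed to the bench; origin at the centre of its underside (bench level), its top is 4 mm above that
- mat_green: plain green round bench mat, 96 mm in diameter and 4 mm thick, fixed to the bench; origin at the centre of its underside (bench level), its top is 4 mm above that
- beaker: bystander: small empty clear glass beaker, 54 mm in diameter at the rim, 70 mm tall; origin at the centre of its underside; loose
- glass_dish: bystander: shallow clear glass dish, 80 mm in diameter, 14 mm tall, with a brown mineral specimen in it; origin at the centre of its underside; loose

How it is judged:
By the outcome, as a careful person would: the job done as asked, in the order asked, and still so for the second after the job is handed in, with the robot touching nothing.
It also fails if it takes over 122 s, if anything falls off the work surface, if the arm or the gripper's body presses on something with over 40 N, if the wrist force passes 120 N, or if a joint passes its speed limit or range.

## Working session

There is one attempt and no reset: what is moved stays moved. The work goes in short steps, each a Python script; the robot and the scene stay as the last script left them, time stands still between calls to the robot, and variables do not carry over. Pictures are saved under pics/ and viewed, at most 14 in all, crops included, and the job is handed in when it is done.

```bash
mkdir -p pics; ls
python3 - <<'E'
from plant import r,vision,models,telemetry
import cv2,numpy as np
for c in ["scene","top"]:
    im=vision.snapshot(c); cv2.imwrite(f"pics/{c}0.png",im[:,:,::-1])
    k=vision.get_calibration(c); print(c,k)
    for n in ["jar_red","jar_blue","jar_yellow","jar_green","mat_red","mat_blue","mat_yellow","mat_green","beaker","glass_dish"]:
        print(n,[(np.round(d["at"],3).tolist(),round(d["score"],2)) for d in models.mark_of(n,c)[:3]])
print(telemetry.current_t(),telemetry.current_tool_rot(),r.nose_length)
E
```

```text
pics
scene {'fx': 391.36107268352373, 'fy': 391.36107268352373, 'cx': 284.50754696591076, 'cy': 204.80543786828196, 'D': array([-0.08935244,  0.        ,  0.        ,  0.        ,  0.        ]), 'position': array([ 1.10365802, -0.26654829,  0.83749856]), 'orientation': array([-0.2687492 ,  0.80629689,  0.49652903, -0.17640328])}
jar_red [([0.637, -0.22, 0.001], 0.7)]
jar_blue [([0.467, -0.016, 0.001], 0.64)]
jar_yellow [([0.462, -0.012, 0.037], 0.81)]
jar_green [([0.638, -0.221, 0.036], 0.76)]
mat_red [([0.487, -0.351, 0.003], 0.68), ([0.468, 0.322, 0.001], 0.41)]
mat_blue [([0.466, 0.327, 0.001], 0.96), ([0.491, -0.348, 0.001], 0.19)]
mat_yellow [([0.63, 0.015, 0.005], 0.87)]
mat_green []
beaker [([0.476, 0.17, 0.002], 0.71), ([0.465, 0.32, 0.002], 0.59), ([0.631, 0.016, 0.004], 0.57)]
glass_dish [([0.483, -0.148, 0.0], 0.66)]
top {'fx': 444.9531555866292, 'fy': 444.9531555866292, 'cx': 276.99799633709796, 'cy': 207.00590946435807, 'D': array([-0.11096011,  0.        ,  0.        ,  0.        ,  0.        ]), 'position': array([0.41392737, 0.00115549, 0.96535707]), 'orientation': array([-0.04155042,  0.70930723, -0.70140528,  0.05645752])}
jar_red [([0.636, -0.22, -0.002], 0.68)]
jar_blue [([0.462, -0.014, 0.001], 0.74)]
jar_yellow []
jar_green [([0.641, -0.225, 0.038], 0.67)]
mat_red [([0.49, -0.35, 0.004], 0.78)]
mat_blue [([0.467, 0.324, 0.0], 0.87), ([0.487, -0.35, 0.0], 0.35)]
mat_yellow [([0.629, 0.013, -0.002], 0.82)]
mat_green [([0.624, 0.204, 0.001], 0.62), ([0.639, -0.226, 0.039], 0.45)]
beaker [([0.48, 0.168, -0.002], 0.97)]
glass_dish [([0.478, -0.146, 0.0], 0.88)]
1.1 [-6.30644370e-06  2.15697206e-01  9.76460299e-01  2.98402864e-05] 0.025
```

View pics/top0.png

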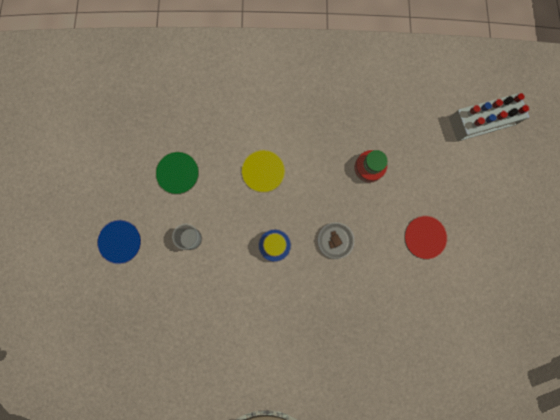

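View pics/scene0.png

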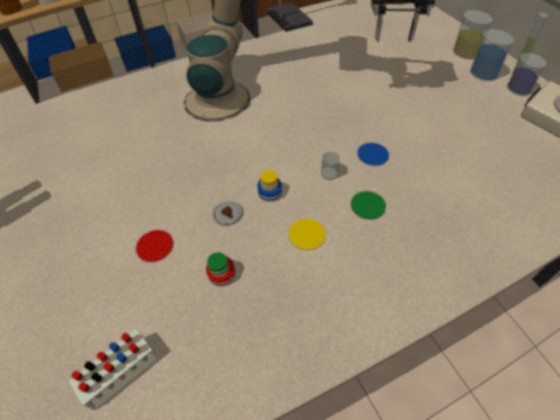

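The top view shows the yellow-on-blue stack at (274,245) and the green-on-red stack at (372,165). The mats are at green (177,172), yellow (263,171), blue (119,241) and red (425,237), with the beaker at (187,238) and the dish at (334,240). The scene view agrees. Next I'll take wrist views over the first stack and triangulate the mats.

```bash
cat > h.py <<'E'
from plant import r,gripper_to,inverse_kinematics,vision,models,telemetry
import cv2,numpy as np
from scipy.spatial.transform import Rotation as R
Q=[0,.70710678,.70710678,0]
HUE={"red":[(0,8),(172,180)],"yellow":[(22,36)],"green":[(50,85)],"blue":[(100,125)]}
def cal(c):
    k=vision.get_calibration(c); q=k["orientation"]
    k["R"]=R.from_quat([q[1],q[2],q[3],q[0]]).as_matrix(); k["K"]=np.array([[k["fx"],0,k["cx"]],[0,k["fy"],k["cy"]],[0,0,1]])
    return k
def snap(c,name=None):
    k=cal(c); im=vision.snapshot(c)
    if name: cv2.imwrite(f"pics/{name}.png",im[:,:,::-1])
    return k,im
def project(k,p):
    return cv2.projectPoints(np.array([p],float),cv2.Rodrigues(k["R"].T)[0],-k["R"].T@k["position"],k["K"],k["D"])[0][0,0]
def rays(k,px):
    u=cv2.undistortPoints(np.array(px,float).reshape(-1,1,2),k["K"],k["D"])[:,0]
    return np.c_[u,np.ones(len(u))]@k["R"].T
def blob(k,im,col,p):
    "contour of the coloured blob nearest the projection of p"
    hsv=cv2.cvtColor(im,cv2.COLOR_RGB2HSV); m=0
    for a,b in HUE[col]: m=m|cv2.inRange(hsv,(a,130,50),(b,255,255))
    m=cv2.morphologyEx(m,cv2.MORPH_OPEN,np.ones((3,3)))
    cs=[c for c in cv2.findContours(m,cv2.RETR_EXTERNAL,cv2.CHAIN_APPROX_NONE)[0] if cv2.contourArea(c)>60]
    uv=project(k,p); return max(cs,key=lambda c:cv2.pointPolygonTest(c,tuple(map(float,uv)),True))[:,0]
def disc(k,cont,z):
    "circle in plane z fitted to contour: centre xy, radius"
    d=rays(k,cont); P=k["position"]+d*((z-k["position"][2])/d[:,2])[:,None]
    (cx,cy),(a,b),_=cv2.fitEllipse((P[:,:2]*1000).astype(np.float32))
    return np.round([cx,cy,a/2,b/2],1)
def tri(obs):
    "least-squares meeting point of rays through contour ellipse centres"
    A=0;b=0
    for k,c in obs:
        d=rays(k,[cv2.fitEllipse(c)[0]])[0]; d/=np.linalg.norm(d); M=np.eye(3)-np.outer(d,d); A=A+M; b=b+M@k["position"]
    return np.linalg.solve(A,b)
E
python3 - <<'E'
from h import *
v={c:snap(c) for c in("scene","top")}
for n,p in dict(red=(.489,-.35,.004),blue=(.466,.325,.004),yellow=(.63,.014,.004),green=(.624,.204,.004)).items():
    o=[(k,blob(k,im,n,p)) for k,im in v.values()]
    print("mat",n,np.round(tri(o)*1000,1),[disc(k,c,.004) for k,c in o])
r.move_to([.464,-.014,.30],Q); 
obs=[]
for i,y in enumerate([-.014,.046]):
    if i: r.move_l([.464,y,.30])
    k,im=snap("wrist",f"w{i}"); print(k["position"],k["R"][:,2],k["fx"]); 
    print({n:[(np.round(d["at"],3),d["score"]) for d in models.mark_of(n,"wrist")[:1]] for n in("jar_yellow","jar_blue")})
    try:
        for n,p,z in(("yellow",(.464,-.014,.072),.072),):
            c=blob(k,im,n,p); print(n,disc(k,c,z)); obs.append((k,c))
    except Exception as e: print(e)
print(tri(obs),telemetry.current_t())
cv2.imwrite("pics/w.png",np.hstack([cv2.resize(cv2.imread(f"pics/w{i}.png"),(400,300)) for i in(0,1)]))
E
```

```text
mat red [ 486.  -347.7   -0.5] [array([ 488.4, -346.4,   46.1,   46.5]), array([ 485.8, -347. ,   46.4,   46.9])]
mat blue [468.7 327.5  -1. ] [array([471.7, 325.2,  42.3,  43.5]), array([468.4, 325.5,  45.2,  45.9])]
mat yellow [ 6.299e+02  1.450e+01 -4.000e-01] [array([631.4,  14.2,  46.6,  47. ]), array([629. ,  13.8,  46.4,  46.5])]
mat green [ 6.237e+02  2.055e+02 -6.000e-01] [array([625.6, 204.1,  42.6,  43.3]), array([622.7, 204. ,  44.8,  45. ])]
[0.4643503  0.06169926 0.45380425] [ 7.22011902e-04 -2.60203841e-01 -9.65553437e-01] 323.0350712010728
{'jar_yellow': [(array([ 0.462, -0.016,  0.036]), 0.69)], 'jar_blue': [(array([ 0.466, -0.013,  0.001]), 0.91)]}
yellow [464.  -11.8  21.7  22.6]
[0.46427582 0.12115649 0.45377224] [ 8.39076107e-04 -2.61513583e-01 -9.65199431e-01] 323.0350712010728
{'jar_yellow': [(array([ 0.465, -0.012,  0.034]), 0.9)], 'jar_blue': [(array([ 0.467, -0.015, -0.001]), 0.95)]}
yellow [464.  -11.5  21.8  22.6]
[ 0.46399719 -0.01181964  0.0701448 ] 4.15
```

View pics/w.png

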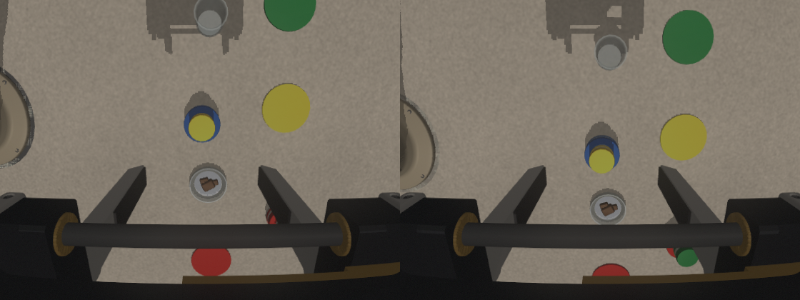

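Wrist views (halves) show the yellow lid at (201,128) and (601,161) on the blue jar, with dish, beaker and mats clear. The triangulated lid top is 0.070 m, which matches the expected height. Next is a quick tour for wrist measurements of the mats and the other stack, then the first pick.

Run:
```python
from h import *
mats=dict(red=(.487,-.347,.004),blue=(.469,.326,.004),yellow=(.63,.014,.004),green=(.624,.204,.004))
O={}
for i,p in enumerate([(.52,.34,.3),(.55,.22,.3),(.58,.10,.3),(.60,-.12,.3),(.55,-.20,.3),(.50,-.27,.3)]):
    r.move_to(p,Q); k,im=snap("wrist",f"t{i}")
    L=[("mat_"+n,q) for n,q in mats.items()]+[("jar_green",(.64,-.223,.072)),("jar_red",(.637,-.22,.036))]
    for n,q in L:
        uv=project(k,q)
        if not(60<uv[0]<500 and 45<uv[1]<300): continue
        if n=="jar_red": print(i,n,[np.round(d["at"],3) for d in models.mark_of(n,"wrist")[:1]]); continue
        c=blob(k,im,n[4:],q); print(i,n,disc(k,c,q[2])); O.setdefault(n,[]).append((k,c))
for n in O: print(n,len(O[n]),np.round(tri(O[n])*1000,1))
print(telemetry.current_t())
cv2.imwrite("pics/t.png",np.hstack([cv2.resize(cv2.imread(f"pics/t{i}.png"),(400,300)) for i in(0,4)]))
```

```text
0 mat_blue [469.2 325.5  46.1  46.3]Traceback (most recent call last):
  File "<stdin>", line 11, in <module>
  File "h.py", line 25, in blob
    uv=project(k,p); return max(cs,key=lambda c:cv2.pointPolygonTest(c,tuple(map(float,uv)),True))[:,0]
                            ~~~^^^^^^^^^^^^^^^^^^^^^^^^^^^^^^^^^^^^^^^^^^^^^^^^^^^^^^^^^^^^^^^^^^^
ValueError: max() iterable argument is empty
```

Run:
```python
from h import *
mats=dict(red=(.487,-.347,.004),blue=(.469,.326,.004),yellow=(.63,.014,.004),green=(.624,.204,.004))
O={}
for i,p in enumerate([(.49,.28,.3),(.55,.20,.3),(.58,.10,.3),(.60,-.12,.3),(.57,-.18,.3),(.50,-.30,.3)]):
    r.move_to(p,Q); k,im=snap("wrist",f"t{i}")
    L=[("mat_"+n,q) for n,q in mats.items()]+[("jar_green",(.64,-.223,.072)),("jar_red",(.637,-.22,.036))]
    for n,q in L:
        uv=project(k,q)
        if not(60<uv[0]<500 and 45<uv[1]<300): continue
        if n=="jar_red": print(i,n,[np.round(d["at"],3) for d in models.mark_of(n,"wrist")[:1]]); continue
        try: c=blob(k,im,n[4:],q)
        except ValueError: print(i,n,"none"); continue
        e=disc(k,c,q[2]); print(i,n,e)
        if e[3]-e[2]<1.5: O.setdefault(n,[]).append((k,c))
for n in O: print(n,len(O[n]),np.round(tri(O[n])*1000,1))
print(telemetry.current_t())
cv2.imwrite("pics/t.png",np.hstack([cv2.resize(cv2.imread(f"pics/t{i}.png"),(400,300)) for i in(0,4)]))
```

```text
0 mat_blue [469.3 325.8  46.1  46.3]
0 mat_green none
1 mat_blue [469.2 323.7  44.1  47.2]
1 mat_yellow [629.4  14.4  46.8  47. ]
1 mat_green none
2 mat_yellow [629.7  13.9  46.6  47. ]
2 mat_green none
3 mat_yellow [629.9  13.3  46.7  47.1]
3 jar_green none
3 jar_red [array([ 0.638, -0.218,  0.002])]
4 mat_red [ 487.  -347.6   46.8   47.1]
4 jar_green none
4 jar_red [array([ 0.635, -0.22 ,  0.001])]
5 mat_red [ 486.9 -348.1   46.8   47. ]
5 jar_green none
5 jar_red [array([ 0.636, -0.218,  0.001])]
mat_blue 1 [490.8 353.5 465.1]
mat_yellow 3 [629.8  14.4   1.5]
mat_red 2 [ 486.8 -347.5    1.5]
9.0333
```

View pics/t.png

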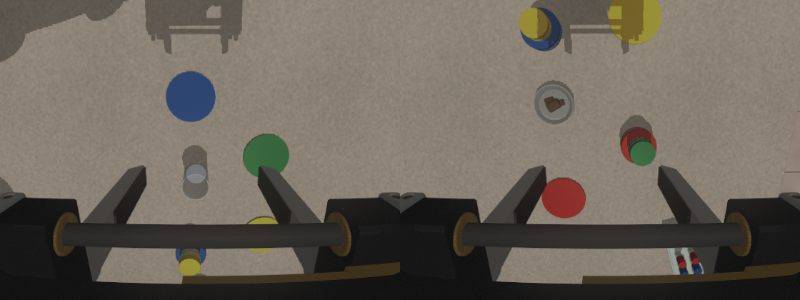

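Left half: blue mat (190,96), green mat (266,156). Right half: red mat (563,198), green-on-red stack (641,150). Green is less saturated in the wrist view, so I'll loosen that threshold. Now I'll pick yellow.

```bash
sed -i 's/(a,130,50)/(a,85 if col=="green" else 130,40)/' h.py
cat >> h.py <<'E'
def pick(x,y,tcp_z,base,w):
    "grasp at TCP height tcp_z a jar standing at height base; lifts; returns TCP height over the underside"
    gripper_to(.094,20); r.move_to([x,y,.22],Q); r.move_l([x,y,tcp_z+.03],vel=.2); r.move_l([x,y,tcp_z],vel=.04)
    gripper_to(w-.012,20); print("grip",telemetry.current_opening(),telemetry.current_finger_force())
    r.move_l([x,y,tcp_z+.02],vel=.04); r.move_l([x,y,.25],vel=.15); print("held",telemetry.current_opening(),telemetry.current_finger_force())
    return tcp_z-base
def place(x,y,off,w):
    r.move_to([x,y,.25],Q); z=.004+off
    r.move_l([x,y,z+.02],vel=.12); r.hold(.3)
    hit=r.move_l([x,y,z-.004],vel=.015,guard=3); print("touch",hit,telemetry.current_ee_pos()[2]-z,telemetry.current_wrist_force())
    r.hold(.2); gripper_to(w+.014); gripper_to(.094); r.hold(.2)
    p=telemetry.current_ee_pos(); r.move_l([p[0],p[1],p[2]+.05],vel=.08); r.move_l([p[0],p[1],.25],vel=.2)
E
python3 - <<'E'
from h import *
off=pick(.464,-.0123,.066,.036,.046)
place(.6297,.014,off,.046)
k,im=snap("top","y1"); print(disc(k,blob(k,im,"yellow",(.63,.014,.04)),.004))
G=[];M=[]
for p in [(.57,.18,.3),(.57,.12,.3)]:
    r.move_to(p,Q); k,im=snap("wrist"); c=blob(k,im,"green",(.624,.204,.004)); M.append((k,c)); print("matg",disc(k,c,.004))
for p in [(.64,-.19,.3),(.64,-.13,.3)]:
    r.move_to(p,Q); k,im=snap("wrist","g"); c=blob(k,im,"green",(.64,-.222,.072)); G.append((k,c)); print("jarg",disc(k,c,.072),[np.round(d["at"],3) for d in models.mark_of("jar_green","wrist")[:1]])
print(tri(M),tri(G),telemetry.current_t())
E
```

```text
grip 0.0457956221134286 20.00001847743988
held 0.04557078561956128 19.99988079071045
touch True 3.4367647458045936e-05 [-0.16088257 -0.2270368   4.02477801]
[600.1  13.7  15.7  47.1]
matg [623.3 203.9  46.5  46.5]
matg [623.4 204.3  46.4  46.7]
jarg [ 641.4 -223.5   21.5   21.7] [array([ 0.64 , -0.226,  0.035])]
jarg [ 641.3 -223.7   21.5   21.8] [array([ 0.638, -0.224,  0.037])]
[0.62303225 0.20519939 0.00593915] [ 0.6413338  -0.2227616   0.07343894] 25.0833
```

View pics/g.png

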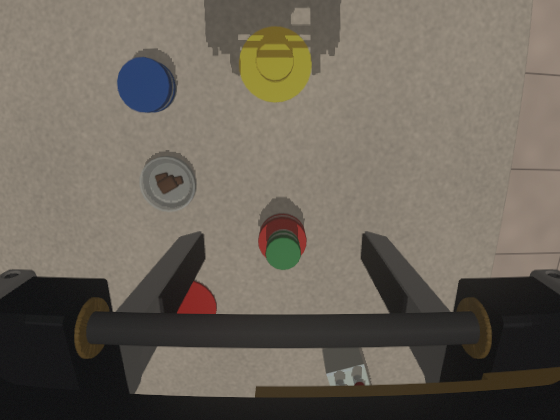

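The yellow jar stands in the middle of its mat at (275,62). The green jar is at (283,252) on red, and blue is bare at (146,85). Green goes next, then I'll measure the two lower jars.

Run:
```python
from h import *
off=pick(.6412,-.2239,.066,.036,.046)
place(.6233,.2042,off,.046)
T=snap("top"); S=snap("scene")
for n,q,ps in (("blue",(.465,-.013,.036),[(.464,.02,.3),(.464,-.03,.3)]),("red",(.637,-.22,.036),[(.637,-.14,.3),(.637,-.20,.3)])):
    O=[]
    for p in ps:
        r.move_to(p,Q); k,im=snap("wrist",n); c=blob(k,im,n,q); O.append((k,c)); print(n,disc(k,c,.036),[np.round(d["at"],3) for d in models.mark_of("jar_"+n,"wrist")[:1]])
    print(n,tri(O),"top",disc(T[0],blob(*T,n,q),.036))
print(telemetry.current_t())
```

```text
grip 0.045339263649360306 20.00001847743988
held 0.045814497059685905 19.999885261058807
touch True -1.7534808058557172e-05 [-0.22941666 -0.56795418  4.55913431]
blue [464.6 -12.9  32.2  32.3] [array([ 0.464, -0.012,  0.002])]
blue [464.7 -12.9  32.   32.2] [array([ 0.464, -0.015,  0.001])]
blue [ 0.46467619 -0.0124855   0.03503601] top [463.6 -12.5  30.7  31.2]
red [ 640.5 -221.3   32.7   33.6] [array([ 0.638, -0.219, -0.004])]
red [ 640.4 -221.    32.6   33.4] [array([ 0.637, -0.22 , -0.003])]
red [ 0.6404117  -0.22003364  0.0374664 ] top [ 638.2 -220.5   32.5   33.2]
41.375
```

View pics/blue.png

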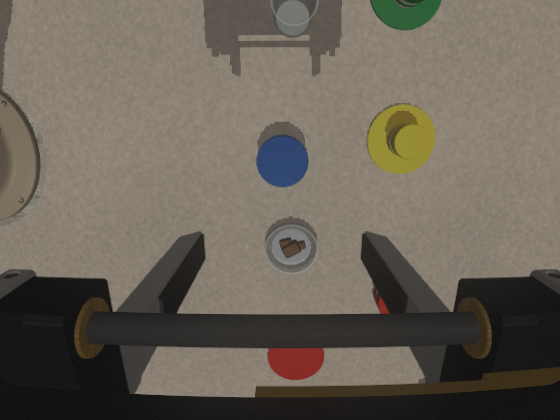

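The blue jar is bare at (283,161) and yellow is upright on its mat at (410,142). The path is clear, so I'll move the two big jars.

Run:
```python
from h import *
pick(.4645,-.013,.030,0,.068); place(.4692,.3257,.030,.068)
pick(.6397,-.221,.030,0,.068); place(.487,-.3478,.030,.068)
r.move_to([.30,0,.40],Q)
T=snap("top","end_top"); S=snap("scene","end_scene")
for n in("red","blue","yellow","green"): print(n,[(np.round(d["at"],3),c) for c in("top","scene") for d in models.mark_of("jar_"+n,c)[:1]])
for n in("beaker","glass_dish"): print(n,[np.round(d["at"],3) for d in models.mark_of(n,"top")[:1]])
print(telemetry.current_t())
a=[cv2.imread("pics/end_top.png")[130:290,90:490],cv2.imread("pics/end_scene.png")[130:290,100:500]]
cv2.imwrite("pics/end.png",cv2.resize(np.vstack(a),None,fx=1.8,fy=1.8,interpolation=cv2.INTER_CUBIC))
```

```text
grip 0.06761945365579493 20.000191032886505
held 0.0675153280144573 19.999741315841675
touch True 0.00010015332019220474 [ 0.48659748 -0.61369545  5.05173869]
grip 0.06757482742066201 20.00012218952179
held 0.06751547217831023 19.99981552362442
touch True 0.00010565879640801051 [0.22912099 0.15934929 5.16754782]
red [(array([ 0.484, -0.346,  0.005]), 'top'), (array([ 0.483, -0.35 ,  0.007]), 'scene')]
blue [(array([0.465, 0.323, 0.004]), 'top'), (array([0.469, 0.323, 0.007]), 'scene')]
yellow [(array([0.63 , 0.016, 0.004]), 'top'), (array([0.628, 0.014, 0.007]), 'scene')]
green [(array([0.623, 0.204, 0.009]), 'top'), (array([0.621, 0.207, 0.004]), 'scene')]
beaker [array([ 0.479,  0.171, -0.   ])]
glass_dish [array([ 0.479, -0.146,  0.002])]
70.8167
```

View pics/end.png

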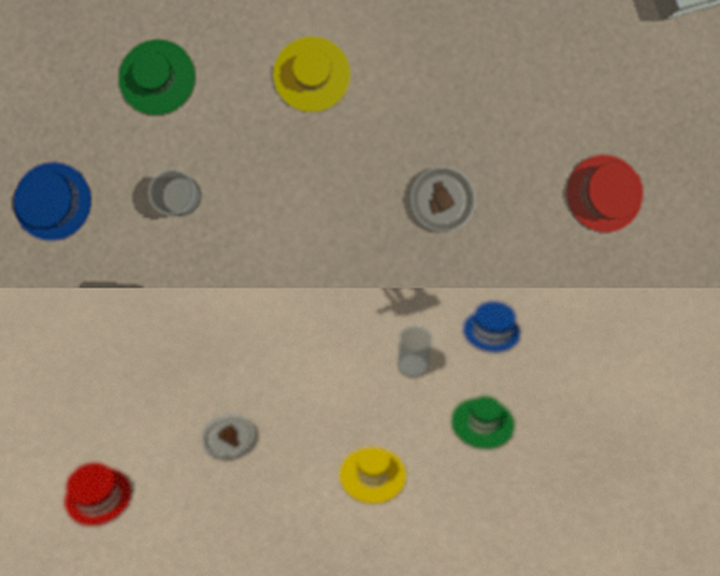

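The picture shows all four jars upright on their own mats, with the beaker and dish unmoved. I'll check the centring by overlaying the predicted lid outlines for jars at the mat centres.

Run:
```python
from h import *
t=np.linspace(0,2*np.pi,80)
out=[]
for c,(u,v) in (("top",(90,130)),("scene",(100,130))):
    k=cal(c); im=cv2.imread(f"pics/end_{c}.png")[v:v+160,u:u+400]; s=1.8
    im=cv2.resize(im,None,fx=s,fy=s,interpolation=cv2.INTER_CUBIC)
    for x,y,rad in((.487,-.3478,.034),(.4692,.3257,.034),(.6297,.014,.023),(.6233,.2042,.023)):
        for z,rr in((.040,rad),(.004,.048)):
            p=np.array([project(k,(x+rr*np.cos(a),y+rr*np.sin(a),z)) for a in t])
            cv2.polylines(im,[np.int32(((p-[u,v]+.5)*s)*16)],True,(255,255,255),1,cv2.LINE_AA,4)
    out.append(im)
cv2.imwrite("pics/ov.png",np.vstack(out))
```

```text
(no output)
```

View pics/ov.png

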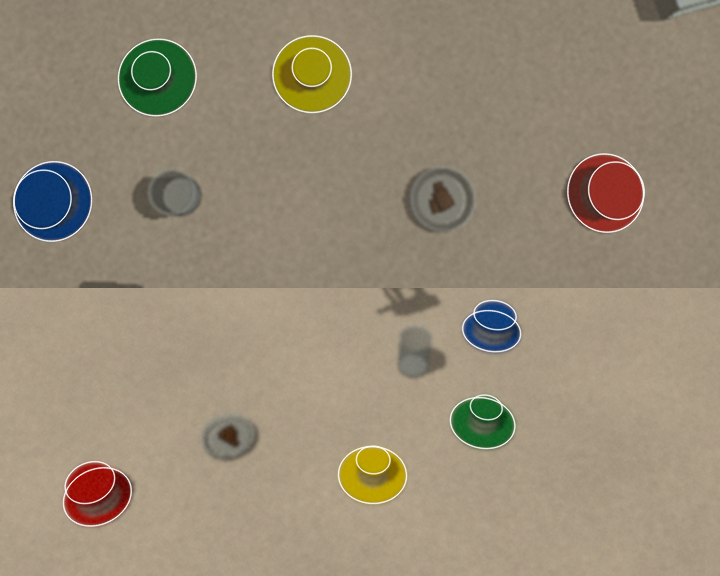

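The predicted outlines of the lids and mats match in both views, to within a few millimetres, so I'm handing in.

```bash
python3 -c "
from plant import r
print(r.sign_off())"
```

```text
the job is handed in; nothing more can be done
None
```

The job is handed in: all four jars stand upright in the middle of the mats of their own lid colour, the beaker and glass dish are where they were, and the robot's clock was at about 71 s of the 122 s allowed.

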